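Close up the tile row and hold the tweezers at the closing piece's width

ROBOT

A 6-joint arm with a two-finger parallel gripper is mounted at the origin on the work surface. World frame = base frame: x ahead of the robot, y to its left, z up, the work surface at z = 0. Lengths are in mm, angles in rad, forces in N, time in s.
With the tool pointing down it reaches from about 350 to 775 mm from the base axis. Payload 7.3 kg.
Tool frame: the origin (TCP) lies between the finger pads; the fingertips stand 22 mm ahead of it and the grasp point (between the pads) lies 3 mm ahead of it (nose_length is the distance from the TCP to the fingertips, in mm); z points along the fingers, y is the direction in which the jaws open and shut (so a half turn about z gives the same grasp; the last joint's range is limited). The gripper opens to 92 mm and grips with 3 to 60 N. Pads are 19 mm wide; open, the fingers measure 130 mm over their backs; the gripper's body (75 mm by 190 mm) begins 47 mm behind the grasp point.
Start: joints at [-1.329, 0.342, 1.524, -0, 1.275, -0.146], TCP at [198.553, -486.024, 248.741] pointing down, gripper open.
Joint ranges: [-2.53, 2.53], [-0.77, 2.02], [0.04, 2.7], [-1, 4.14], [0.28, 2.66], [-3.11, 3.11]. Speed limits (rad/s): [2.57, 2.57, 3.14, 3.14, 3.14, 3.14].

INTERFACE

Orientations are given as [roll, pitch, yaw] about the fixed x, y, z axes, in that order (R = Rz(yaw) Ry(pitch) Rx(roll)).
In Python, from plant import get_obs, capture, close_job, nose_length gives the robot as it stands.
- The arm moves only by the tool step_arm, never from a script. Its argument "increments" is text: rows parted by semicolons, each of 7 numbers parted by spaces: the turn, a rotation vector about the tool's x, y, z in rad, then the shift along the tool's x, y, z in mm, then the opening, from -1 (shut) to 1 (fully open). A call has 1 to 20 rows; each row is the pose to reach, as a shift and turn from the pose commanded when the call began, along the tool's axes at that moment; what a row does not reach only later rows make up. A row lasts 1/8 s, in which the tool goes at most 62.5 mm and 10.7 degrees, less where a joint would pass 70% of its speed; a pose out of reach is approached as far as the arm can. A call with a gripper value outside its range is refused whole. The fingers move at their own pace and stop on an object; the grip force is fixed at half the most. Time passes only in rows, so rows that repeat a pose let the fingers close. It gives the time, the measured TCP pose, the force and the opening at its end, in the units of the state.
- get_obs(): the state, without advancing time (a new reading comes with each control period).
- capture(name): name is "side" or "top" or "wrist"; returns a dict with "frame" (400x640x3 uint8, red, green, blue), "K" (3x3 intrinsics, pixels), "extrinsics" (4x4, takes a point from world to camera coordinates); the wrist camera has in their place "tool_from_camera" (4x4, takes a point from camera to tool coordinates, whose origin is the TCP and whose axes are the flange's). Camera axes: x right, y down, z forward; pixel columns grow to the right and rows downward; lengths in mm; the calibration is good to about 2 mm. A picture is of the moment at which its call begins: read the wrist's pose just before it. There is no depth.
- close_job(): hands the job in, once; it reports no verdict.
The state is a dict: "time": time; "joint_positions": joint angles; "dq": joint speeds; "tau": joint torques, N m; "tool_pos": TCP position; "tcp_rot": TCP orientation; "contact_force": force on the tool from outside, world axes, zero at the start; "moment": the same for the moment, N m; "grip_width": finger opening in mm.
Only numpy, scipy, OpenCV 4.12 (cv2) and the standard library are available. Lean on these libraries where they do the work, as an engineer would, in place of code of your own. Each camera call takes 0.05 s, during which the arm holds its last target.

TASK

Dry-lay the start of this mosaic border: nudge the three small loose terracotta tiles into one straight row, tight against the long batten and closed up to the short end batten (any order). Then take the long sprung tweezers, hold them level a couple of centimetres above the empty place at the end of the row, square across it, and squeeze them until the gap between their tips is the 22 mm between the two pen lines on the tape, one tip over each line. Finish while still holding them there, gap steady and clear of the tiles, so that I can slip the cut closing piece between the tips; leave everything else on the bench alone.

Things in the scene. Friction and masses are not known exactly. Their poses are not given: they have to be found in the camera images.
- battens: Two wooden battens fixed to the bench in an L, 16 mm high. Origin in the inside corner, on the bench. The long one's inner face is the plane x = 0 (it runs along y, from 24 to -221 mm, 22 mm thick); the end batten's is y = 0 (x from -62 to 0 mm, 24 mm thick). Tiles closed up in the corner have centres at x -20, y -20, -60, -100 mm. x points roughly away from the robot, yaw up to 0.2 rad.
- place (a point): Middle of the closing piece's place, on the bench, at x -20, y -135 mm in the battens' frame. A hair-thin strip of cream masking tape lies there, crossed by two black pen lines 22 mm apart (centre to centre).
- line_near (a point): Point on the pen line nearer the row, at x -20, y -124 mm in the battens' frame. Both lines are 2 mm wide and run along the battens' x, from -86 to -1 mm.
- line_far (a point): Point on the other pen line, at x -20, y -146 mm in the battens' frame.
- tile_1: Loose square terracotta tile, 40 x 40 x 10 mm, about 34 g, alike with tiles 2 and 3. Origin at the centre of its underside.
- tile_2: As tile_1.
- tile_3: As tile_1.
- tweezers: Long steel tweezers with black finger grips, 260 mm, about 70 g, lying on their side: the two blades open and close level, alike left and right, and spring open. Origin at the heel (the closed end) on the underside; x along the centre line to the tips, y to the left blade. At the finger grips the blades are 12 mm high (z 0 to 12 mm), at the tips 7 mm (z 2.5 to 9.5 mm).
- squeeze_point (a point): Midway between the flat black fibre finger grips, on the centre line, 135 mm from the heel, 6 mm above the underside, 17 mm ahead of the centre of mass. Over the outsides of the grips it is 39.7 mm released and 24 mm (faces then parallel) at a tip gap of 22 mm; squeezed here, the tip gap changes 1.78 mm per mm. The grips are 52 mm long along x.
- mouth (a point): On the tweezers' centre line, midway between the tips, 240 mm from the heel (105 mm from squeeze_point), 6 mm above the underside.
- heel (a point): Closed end of the tweezers, at x -20 mm, 6 mm above the underside.
- tip_left (a point): Inner face of the left blade's tip, 240 mm from the heel. Tip gap = distance from tip_left to tip_right, 50 mm released.
- tip_right (a point): Inner face of the right blade's tip.
- blade_left (a joint): Turn of the left blade towards the centre line, rad; the right blade turns alike. 0 released, 0.058 at a tip gap of 22 mm, at most 0.10. Tip gap = 50 mm - 480 mm x value. Sprung: each finger grip pushes back in proportion, about 6.5 N at 22 mm.
- marker_pen: capped marker pen, 130 x 18 mm, lying on the far side of the long batten; a bystander, loose, to be left alone. Origin at its underside.
- tape_roll: roll of masking tape lying flat, 96 mm across, 25 mm high; a bystander, loose, to be left alone. Origin at its underside.
- nippers: wheeled tile nippers lying flat near the tweezers, about 190 x 60 mm, 22 mm high; a bystander, loose, to be left alone. Origin at its underside.
- glue_bottle: white glue bottle, 56 mm across, 150 mm tall; a bystander, loose, to be left alone. Origin at its underside.
- brush_jar: glass jar of brushes, 76 mm across, 230 mm tall; a bystander, loose, to be left alone. Origin at its underside.
- tile_stack: stack of three big white tiles, 100 x 100 mm, 30 mm high; a bystander, loose, to be left alone. Origin at its underside.
- rubbing_brick: grey rubbing brick, 100 x 45 x 30 mm; a bystander, loose, to be left alone. Origin at its underside.
Things that resemble listed ones, but are neither listed nor needed, are in the scene too. What is shaped like the tile_3 but green or yellow is not meant.

How it is judged (in metres and radians):
On the way, in this order (a step that is already met when the one before it is completed fails the run):
1. the three tiles lie in a straight row, closed up in the corner of the battens (x of tile_1 in the frame of battens between -0.0245 and -0.0175 m and y of tile_1 in the frame of battens between -0.105 and -0.015 m and height (world z) of each of tile_1, tile_2, tile_3 below 0.004 m and (angle between the x axis of tile_1 and the x axis of battens, either way round below 0.08 rad or angle between the x axis of tile_1 and the y axis of battens, either way round below 0.08 rad) and x of tile_2 in the frame of battens between -0.0245 and -0.0175 m and y of tile_2 in the frame of battens between -0.105 and -0.015 m and (angle between the x axis of tile_2 and the x axis of battens, either way round below 0.08 rad or angle between the x axis of tile_2 and the y axis of battens, either way round below 0.08 rad) and x of tile_3 in the frame of battens between -0.0245 and -0.0175 m and y of tile_3 in the frame of battens between -0.105 and -0.015 m and (angle between the x axis of tile_3 and the x axis of battens, either way round below 0.08 rad or angle between the x axis of tile_3 and the y axis of battens, either way round below 0.08 rad)), for 0.2 s.
2. the tweezers are held over the closing piece's place, squeezed to the 22 mm between the lines (distance between tip_left and tip_right between 0.0195 and 0.0245 m and height (world z) of mouth between 0.011 and 0.05 m and height (world z) of heel between 0.011 and 0.065 m and x of mouth in the frame of battens between -0.042 and 0 m and y of mouth in the frame of battens between -0.143 and -0.127 m and angle between the x axis of tweezers and the x axis of battens, either way round below 0.2 rad and contact force between the fingers and tweezers above 1 N and contact force between tweezers and tile_1 below 0.3 N and contact force between tweezers and tile_2 below 0.3 N and contact force between tweezers and tile_3 below 0.3 N and contact force between tweezers and battens below 0.3 N), for 0.3 s.
At the end, for the whole second after the job is handed in: Tiles flat in the corner: within 4.5 mm of the long batten, square to 0.08 rad, row done by 125 mm from the end batten. Tweezers held still, gap 19.5-24.5 mm, mouth over the place (8 mm along the row), square to 0.2 rad, tips 11-50 and heel 11-65 mm up (mid-height), touching no tile or batten (all of step 1 and all of step 2 and linear speed of each of tile_1, tile_2, tile_3 below 0.02 m/s and velocity of joint blade_left between -0.03 and 0.03 rad/s and linear speed of tweezers below 0.03 m/s); the arm keeps its last pose, push and grip.
It fails at once if another thing on the bench is disturbed (moved by more than 20 mm) (distance of any of marker_pen, tape_roll, nippers, glue_bottle, brush_jar, tile_stack, rubbing_brick from where it was at the start of the episode above 0.02 m).
It also fails if it takes over 64 s, if anything falls off the work surface, if the arm or the gripper's body presses on something with over 40 N, if the wrist force passes 120 N, or if a joint passes its speed limit or range.

## Working session

There is one attempt and no reset: what is moved stays moved. The work goes in short steps, Python scripts to look and compute and a tool call to move; the robot and the scene stay as the last step left them, time stands still between calls to the robot, and variables do not carry over. Pictures are saved under pics/ and viewed, and the job is handed in when it is done.

Besides the shell and the picture viewer there is one more tool, called after "Call:" by a JSON object that holds its "name" and its "arguments". step_arm: Moves the arm, as the interface text tells. Its arguments: {"type":"object","properties":{"increments":{"type":"string"}},"required":["increments"]}

```bash
ls; mkdir -p pics; python3 - <<'E'
from plant import *
import cv2,numpy as np
o=get_obs();print(o, nose_length if not callable(nose_length) else nose_length())
for n in("top","side","wrist"):
    c=capture(n);cv2.imwrite(f"pics/{n}0.png",c["frame"][:,:,::-1]);print(n,c["K"].tolist(),{k:np.round(v,4).tolist() for k,v in c.items() if k not in("frame","K")})
E
```

```text
pics
{'time': 0.0, 'joint_positions': array([-1.32898754e+00,  3.42701560e-01,  1.52497074e+00, -3.58804227e-05,
        1.27541984e+00, -1.45996498e-01]), 'dq': array([-0.00042647,  0.0003586 , -0.0009935 , -0.00053041,  0.00167257,
       -0.0003152 ]), 'tau': array([ 2.30801488e-03, -4.31235623e+01, -2.44217205e+01,  7.20438897e-02,
        5.57907403e-02, -1.17971181e-04]), 'tool_pos': array([ 198.45804483, -485.65420303,  248.07207965]), 'tcp_rot': array([-3.14010412e+00, -1.84198183e-04,  3.87815615e-01]), 'contact_force': array([ 0.20990181, -0.11702564,  0.95521507]), 'moment': array([-0.04049493,  0.02592101,  0.04279511]), 'grip_width': 91.8163414939663} 22.0
top [[436.04756696118153, 0.0, 324.09792829309305], [0.0, 436.04756696118153, 203.04382898921293], [0.0, 0.0, 1.0]] {'extrinsics': [[0.01, -0.9999, 0.0126, 24.9474], [-0.9844, -0.0121, -0.1756, 533.366], [0.1758, -0.0107, -0.9844, 1167.5853], [0.0, 0.0, 0.0, 1.0]]}
side [[427.40690164165045, 0.0, 311.40438203592436], [0.0, 427.40690164165045, 197.92524494681064], [0.0, 0.0, 1.0]] {'extrinsics': [[-0.8653, -0.5012, 0.0125, 466.1527], [-0.3537, 0.5926, -0.7237, 223.2336], [0.3553, -0.6306, -0.69, 1130.8099], [0.0, 0.0, 0.0, 1.0]]}
wrist [[312.61691888735066, 0.0, 320.2831783969586], [0.0, 312.61691888735066, 194.90304224227083], [0.0, 0.0, 1.0]] {'tool_from_camera': [[-0.0008, -0.9612, -0.2758, 74.2551], [1.0, -0.001, 0.0007, -0.1984], [-0.0009, -0.2758, 0.9612, -135.0925], [0.0, 0.0, 0.0, 1.0]]}
```

View pics/top0.png

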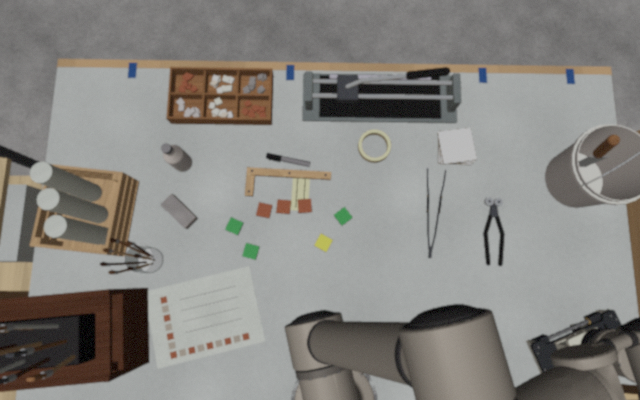

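View pics/side0.png

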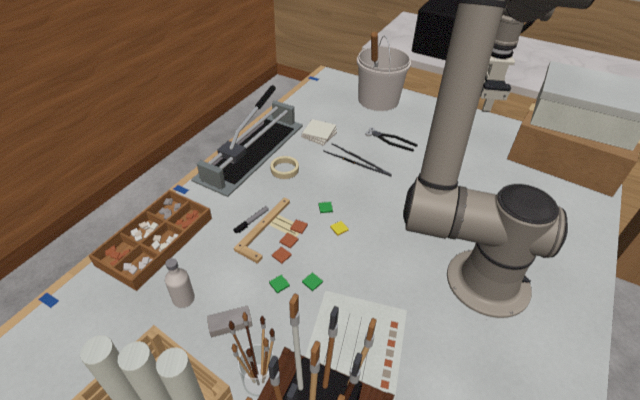

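View pics/wrist0.png

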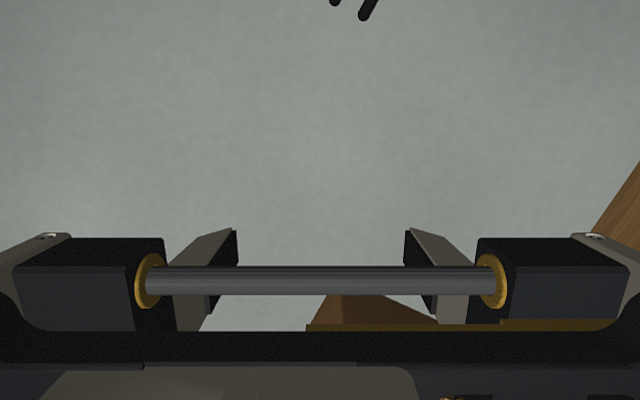

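```bash
cat > h.py <<'E'
from plant import *
import cv2,numpy as np
from scipy.spatial.transform import Rotation as R
def cast(c,uv,z,pose=None):
    uv=np.atleast_2d(np.float64(uv)); d=np.c_[uv,np.ones(len(uv))]@np.linalg.inv(c["K"]).T
    if "extrinsics" in c: M=np.linalg.inv(c["extrinsics"])
    else:
        T=np.eye(4);T[:3,:3]=R.from_euler('xyz',pose["tcp_rot"]).as_matrix();T[:3,3]=pose["tool_pos"];M=T@c["tool_from_camera"]
    d=d@M[:3,:3].T;o=M[:3,3]
    s=(z-o[2])/d[:,2]; return (o+d*s[:,None])[:,:2]
def proj(c,P,pose=None):
    P=np.atleast_2d(np.float64(P))
    if "extrinsics" in c: E=c["extrinsics"]
    else:
        T=np.eye(4);T[:3,:3]=R.from_euler('xyz',pose["tcp_rot"]).as_matrix();T[:3,3]=pose["tool_pos"];E=np.linalg.inv(T@c["tool_from_camera"])
    p=P@E[:3,:3].T+E[:3,3]; p=p@c["K"].T; return p[:,:2]/p[:,2:]
def crop(f,x0,y0,x1,y1,k,name):
    im=cv2.resize(f[y0:y1,x0:x1,::-1],None,fx=k,fy=k,interpolation=cv2.INTER_CUBIC);cv2.imwrite(name,im)
E
python3 - <<'E'
from h import *
c=capture("top");f=c["frame"];crop(f,220,140,360,260,5,"pics/c1.png");crop(f,400,150,520,280,4,"pics/c2.png")
hsv=cv2.cvtColor(f,cv2.COLOR_RGB2HSV)
def rects(m,z,amin=30):
    for q in cv2.findContours(m,cv2.RETR_EXTERNAL,cv2.CHAIN_APPROX_NONE)[0]:
        if cv2.contourArea(q)>amin:
            mu=cv2.moments(q);cen=[mu["m10"]/mu["m00"],mu["m01"]/mu["m00"]]
            b=cv2.boxPoints(cv2.minAreaRect(q));w=cast(c,b,z);e=w[1]-w[0]
            print(np.round(cen,1),cast(c,[cen],z).round(1),"ang",np.degrees(np.arctan2(e[1],e[0])).round(1),"size",np.linalg.norm(np.diff(w,axis=0),axis=1).round())
sel=((hsv[...,0]<12)|(hsv[...,0]>172))&(hsv[...,1]>110)
m=np.uint8(sel)*255;m[:, :230]=0;m[:190]=0;m[230:]=0;m[:,360:]=0
rects(m,10)
E
```

```text
[263.7 209.9] [[517.6 203. ]] ang -11.8 size [34. 34. 34.]
[304.3 205.6] [[531.5  87.2]] ang -89.3 size [32. 32. 31.]
[283.4 206.3] [[528.8 147.1]] ang -4.6 size [34. 34. 34.]
```

View pics/c1.png

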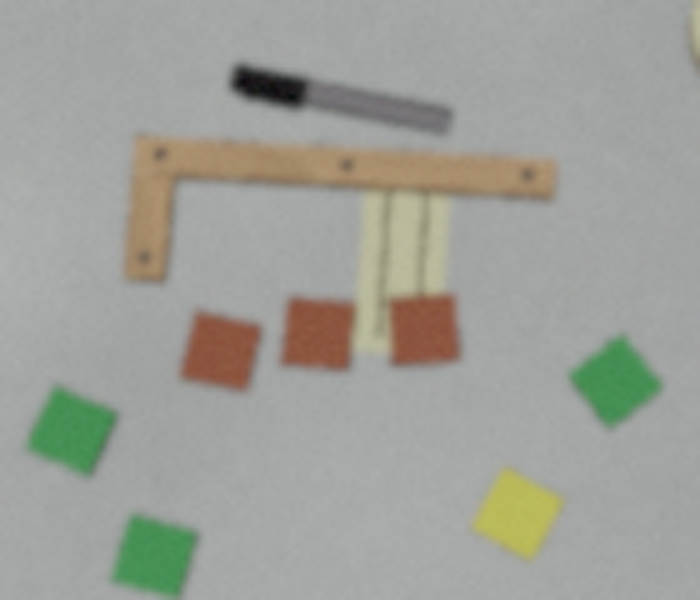

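View pics/c2.png

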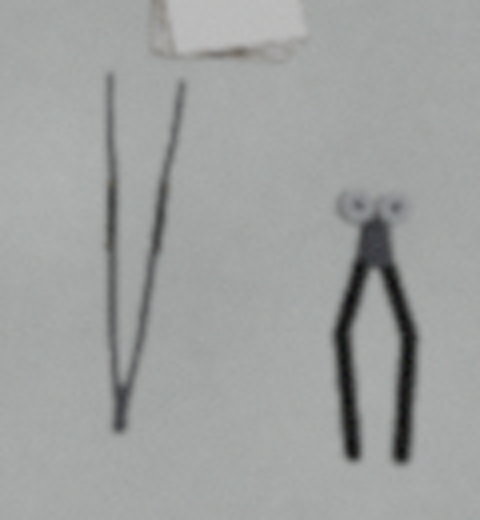

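```bash
cat >> h.py <<'E'
def rel(target,yaw,obs=None):
    """rotvec & shift in current tool axes to reach target xyz with tool down at yaw"""
    o=obs or get_obs();R0=R.from_euler('xyz',o["tcp_rot"]);R1=R.from_euler('xyz',[np.pi,0,yaw])
    return (R0.inv()*R1).as_rotvec().round(3),(R0.inv().apply(np.array(target)-o["tool_pos"])).round(1)
E
python3 - <<'E'
from h import *
c=capture("top")
p=lambda x,y:(220+x/5,140+y/5)
a=cast(c,[p(177,180),p(553,199),p(136,137),p(553,160)],16);print(a)
print("yaw",[np.arctan2(d[1],d[0])+np.pi/2 for d in(a[1]-a[0],a[3]-a[2])])
q=lambda x,y:(400+x/4,150+y/4)
print(cast(c,[q(119,430),q(110,75),q(182,82),q(110,215),q(160,215)],6))
print(rel([480,140,320],-.03))
E
```

```text
[[615.39280106 229.46045155]
 [606.964445    12.45991291]
 [640.63318187 254.10096525]
 [630.12368884  12.63100344]]
yaw [np.float64(-0.03882074071374775), np.float64(-0.04349553296896658)]
[[ 387.6766497  -269.80758488]
 [ 646.2050905  -271.64021834]
 [ 641.62209565 -324.38700088]
 [ 541.97426816 -268.33009809]
 [ 542.4176633  -304.56771952]]
(array([-0.001,  0.   ,  0.418]), array([ 497.2, -473. ,  -71.2]))
```

Call:
{"name": "step_arm", "arguments": {"increments": "0 0 0.2 250 -236 -71 -1;0 0 0.2 250 -236 -71 -1;0 0 0.2 250 -236 -71 -1;0 0 0.2 250 -236 -71 -1;0 0 0.2 250 -236 -71 -1;0 0 0.2 250 -236 -71 -1;0 0 0.43 497 -473 -71 -1;0 0 0.43 497 -473 -71 -1;0 0 0.43 497 -473 -71 -1;0 0 0.43 497 -473 -71 -1;0 0 0.43 497 -473 -71 -1;0 0 0.43 497 -473 -71 -1;0 0 0.43 497 -473 -71 -1;0 0 0.43 497 -473 -71 -1"}}

```text
time: 2.0
tool_pos: [479.4, 139.4, 319.4]
tcp_rot: [3.141, 0.001, -0.042]
contact_force: [-0.5, -1.1, 0.7]
grip_width: 0.5
```

```bash
python3 - <<'E'
from h import *
o=get_obs();c=capture("wrist");np.save("w1.npy",c["frame"]);cv2.imwrite("pics/w1.png",c["frame"][:,:,::-1]);print(o["time"],o["tool_pos"],o["tcp_rot"],o["joint_positions"],o["grip_width"],np.abs(o["dq"]).max())
E
```

```text
2.0 [479.42650866 139.41638511 319.43691981] [ 3.14088042e+00  7.95064603e-04 -4.18629343e-02] [ 1.29711258e-01  2.47623280e-01  1.46080878e+00 -5.71366343e-04
  1.43406561e+00  1.74244837e+00] 0.5127858147036353 0.024154949939870912
```

View pics/w1.png

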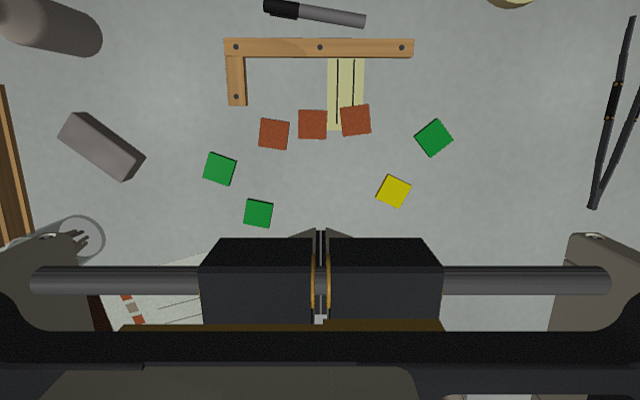

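```bash
python3 - <<'E'
from h import *
f=np.load("w1.npy")
crop(f,215,25,425,145,3.8,"pics/w1c.png")
E
```

```text
(no output)
```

View pics/w1c.png

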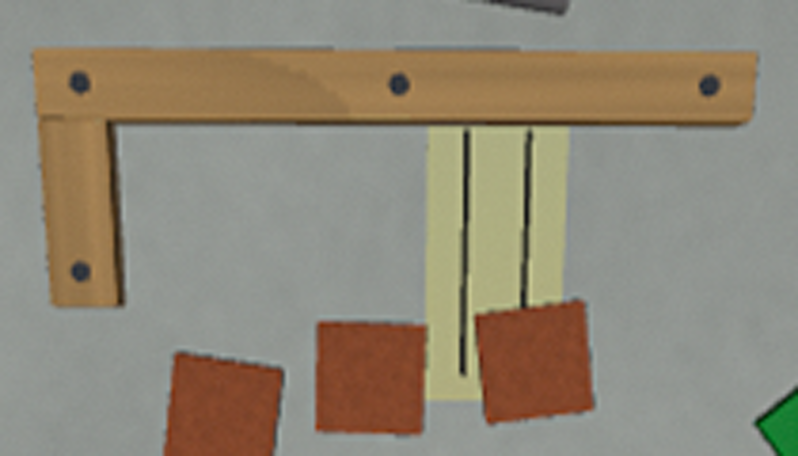

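```bash
cat >> h.py <<'E'
import json,os
def bat():
    b=json.load(open("bat.json"));return np.array(b["c"]),b["yaw"]
def toB(P):
    c,y=bat();return (np.atleast_2d(P)-c)@np.array([[np.cos(y),-np.sin(y)],[np.sin(y),np.cos(y)]])
def toW(P):
    c,y=bat();return np.atleast_2d(P)@np.array([[np.cos(y),np.sin(y)],[-np.sin(y),np.cos(y)]])+c
def tiles(c,o,z=10,box=None):
    f=c["frame"];hsv=cv2.cvtColor(f,cv2.COLOR_RGB2HSV)
    m=np.uint8(((hsv[...,0]<9)|(hsv[...,0]>172))&(hsv[...,1]>120)&(hsv[...,2]>90))*255
    if box: k=np.zeros_like(m);k[box[1]:box[3],box[0]:box[2]]=1;m*=k
    m=cv2.morphologyEx(m,cv2.MORPH_OPEN,np.ones((3,3)))
    for q in cv2.findContours(m,cv2.RETR_EXTERNAL,cv2.CHAIN_APPROX_NONE)[0]:
        if cv2.contourArea(q)>200:
            w=np.float32(cast(c,q[:,0],z,o));r=cv2.minAreaRect(w);cw=toB([r[0]])[0].round(1)
            print("tile B",cw,"W",np.round(r[0],1),"size",np.round(r[1],1),"angB",round((r[2]-np.degrees(bat()[1]))%90,1),"px",q[:,0].mean(0).round())
E
python3 - <<'E'
from h import *
o=get_obs();c=capture("wrist")
p=lambda x,y:(215+x/3.8-.4,25+y/3.8-.4)
a=cast(c,[p(115,126),p(742,127)],0,o);t=cast(c,[p(38,48),p(756,54)],16,o)
n=cast(c,[p(465,132),p(463,372),p(528,132),p(523,305)],0,o)
print(a,t);y=[np.arctan2(d[1],d[0])+np.pi/2 for d in(a[1]-a[0],t[1]-t[0])];print("yaw",y)
json.dump({"c":a[0].tolist(),"yaw":float(np.mean(y))},open("bat.json","w"))
print("lines",toB(n).round(1),"end",toB(a).round(1),toB(t).round(1))
tiles(c,o,box=(240,90,390,155))
E
```

```text
[[619.19233364 234.03209171]
 [609.21854997  12.45683341]] [[642.09933276 253.7222926 ]
 [629.79256827  12.89948373]]
yaw [np.float64(-0.04498271018001776), np.float64(-0.051058569604304216)]
lines [[  -1.4 -123.8]
 [ -84.3 -124.6]
 [  -1.3 -146.1]
 [ -60.2 -146.3]] end [[   0.     0. ]
 [   0.7 -221.8]] [[  21.9   20.8]
 [  21.2 -220.4]]
```

```bash
python3 - <<'E'
from h import *
o=get_obs();c=capture("wrist")
print(cv2.cvtColor(c["frame"],cv2.COLOR_RGB2HSV)[133,274], cv2.cvtColor(c["frame"],cv2.COLOR_RGB2HSV)[50,300])
s=open("h.py").read().replace("(hsv[...,1]>120)&(hsv[...,2]>90)","(hsv[...,1]>145)&(hsv[...,2]>60)");open("h.py","w").write(s)
import importlib,h;importlib.reload(h);h.tiles(c,o,box=(240,90,390,155))
print("yaw rel",rel([*toW([-90,-26])[0],120],-.047))
E
```

```text
[ 10 177 130] [ 17 126 148]
yaw rel (array([ 0.   , -0.   ,  0.003]), array([ 45.2, -75.8, 199.9]))
```

```bash
sed -i 's/\[...,0\]<9)/[...,0]<13)/' h.py; python3 - <<'E'
from h import *
o=get_obs();c=capture("wrist")
tiles(c,o,box=(240,90,390,155))
E
```

```text
tile B [-99.9 -35.2] W [517.7 203.7] size [38.7 38.7] angB 81.3 px [273. 134.]
tile B [-86.3 -89.8] W [528.7 148.5] size [37.7 38.1] angB 89.1 px [311. 124.]
tile B [ -80.6 -149.3] W [531.5  88.8] size [37.9 38.8] angB 7.4 px [355. 120.]
```

```bash
python3 - <<'E'
from h import *
o=get_obs();c=capture("wrist")
print(toB(cast(c,[(219,168),(258,213),(393,190),(434,137)],10,o)).round())
for p in([-146,-35],[-50,-35],[-135,-90],[-128,-149]): print(p,toW([p])[0].round(1))
print(rel([*toW([-146,-35])[0],26],-.046))
E
```

```text
[[-148.   44.]
 [-217.   -9.]
 [-180. -209.]
 [-103. -262.]]
[-146, -35] [471.7 206.1]
[-50, -35] [567.6 201.5]
[-135, -90] [480.  150.6]
[-128, -149] [484.2  91.3]
(array([ 0.   , -0.   ,  0.002]), array([-11.1, -66.9, 294. ]))
```

Call:
{"name": "step_arm", "arguments": {"increments": "0 0 0.003 -11 -67 60 -1;0 0 0.003 -11 -67 120 -1;0 0 0.003 -11 -67 180 -1;0 0 0.003 -11 -67 240 -1;0 0 0.003 -11 -67 275 -1;0 0 0.003 -11 -67 293.5 -1;0 0 0.003 -11 -67 293.5 -1;0 0 0.003 5 -67 293.5 -1;0 0 0.003 17 -67 293.5 -1;0 0 0.003 29 -67 293.5 -1;0 0 0.003 41 -67 293.5 -1;0 0 0.003 53 -67 293.5 -1;0 0 0.003 65 -67 293.5 -1;0 0 0.003 73 -67 293.5 -1;0 0 0.003 79 -67 293.5 -1;0 0 0.003 82 -67 293.5 -1;0 0 0.003 82 -67 293.5 -1"}}

```text
time: 4.38
tool_pos: [564.6, 203.3, 26.1]
tcp_rot: [3.141, 0.0, -0.045]
contact_force: [-0.1, -0.5, 0.3]
grip_width: -0.0
```

```bash
python3 - <<'E'
from h import *
o=get_obs();c=capture("wrist");cv2.imwrite("pics/w2.png",c["frame"][:,:,::-1]);print(o["time"],o["tool_pos"],toB([o["tool_pos"][:2]]),o["contact_force"])
crop(capture("top")["frame"],220,140,360,260,5,"pics/t2.png")
E
```

```text
4.375 [564.55746672 203.25328924  26.0947195 ] [[-53.09443571 -33.36591466]] [-0.12371125 -0.48543448  0.28728603]
```

View pics/w2.png

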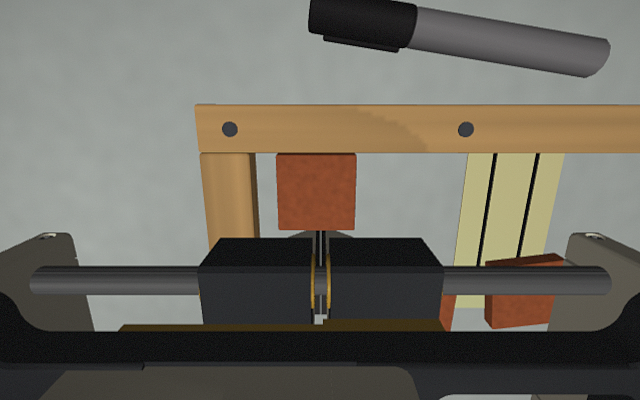

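View pics/t2.png

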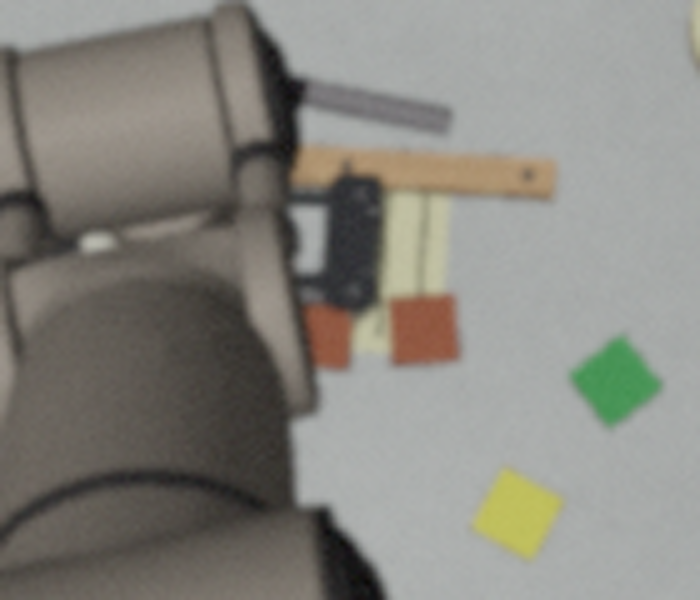

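Call:
{"name": "step_arm", "arguments": {"increments": "0 0 0 1.5 0 0 -1;0 0 0 3 0 0 -1;0 0 0 4 0 0 -1;0 0 0 4 0 0 -1"}}

```text
time: 4.97
tool_pos: [566.9, 203.2, 26.1]
tcp_rot: [3.141, 0.004, -0.045]
contact_force: [-6.7, 0.3, 5.2]
grip_width: 0.7
```

Call:
{"name": "step_arm", "arguments": {"increments": "0 0 0 -20 0 0 -1;0 0 0 -60 0 0 -1;0 0 0 -84 0 0 -1;0 0 0 -84 30 0 -1;0 0 0 -84 56 0 -1;0 0 0 -84 56 0 -1;0 0 0 -68 56 0 -1;0 0 0 -56 56 0 -1;0 0 0 -44 56 0 -1;0 0 0 -32 56 0 -1;0 0 0 -20 56 0 -1;0 0 0 -10 56 0 -1;0 0 0 -5 56 0 -1;0 0 0 -2 56 0 -1;0 0 0 0 56 0 -1;0 0 0 0 56 0 -1"}}

```text
time: 6.98
tool_pos: [564.3, 147.2, 26.0]
tcp_rot: [3.141, 0.004, -0.045]
contact_force: [-4.8, -0.5, 2.9]
grip_width: 0.5
```

Call:
{"name": "step_arm", "arguments": {"increments": "0 0 0 -20 0 0 -1;0 0 0 -60 0 0 -1;0 0 0 -78 0 0 -1;0 0 0 -78 30 0 -1;0 0 0 -78 60 0 -1;0 0 0 -78 60 0 -1;0 0 0 -62 60 0 -1;0 0 0 -50 60 0 -1;0 0 0 -38 60 0 -1;0 0 0 -26 60 0 -1;0 0 0 -16 60 0 -1;0 0 0 -8 60 0 -1;0 0 0 -4 60 0 -1;0 0 0 -1 60 0 -1;0 0 0 0 60 0 -1;0 0 0 0 60 0 -1"}}

```text
time: 8.98
tool_pos: [561.5, 87.3, 26.0]
tcp_rot: [3.141, 0.004, -0.045]
contact_force: [-5.6, -0.3, 3.2]
grip_width: 0.8
```

Call:
{"name": "step_arm", "arguments": {"increments": "0 0 0 -12 0 0 -1;0 0 0 -12 30 0 -1;0 0 0 -12 56 0 -1;0 0 0 10 56 0 -1;0 0 0 27 56 0 -1;0 0 0 27 56 0 -1;0 0 0 27 40 0 -1;0 0 0 27 30 0 -1;0 0 0 27 20 0 -1;0 0 0 27 12 0 -1;0 0 0 27 4 0 -1;0 0 0 27 0 0 -1;0 0 0 27 -3 0 -1;0 0 0 27 -5 0 -1;0 0 0 27 -5 0 -1"}}

```text
time: 10.85
tool_pos: [590.5, 90.9, 26.2]
tcp_rot: [3.142, 0.0, -0.045]
contact_force: [-2.6, -1.8, 1.6]
grip_width: 0.2
```

```bash
python3 - <<'E'
from h import *
o=get_obs();c=capture("wrist");cv2.imwrite("pics/w3.png",c["frame"][:,:,::-1]);print(o["time"],o["tool_pos"],toB([o["tool_pos"][:2]]),o["contact_force"])
E
```

```text
10.85 [590.48661602  90.93544778  26.16072576] [[ -21.80367479 -144.3096237 ]] [-2.59312651 -1.78452665  1.61726811]
```

View pics/w3.png

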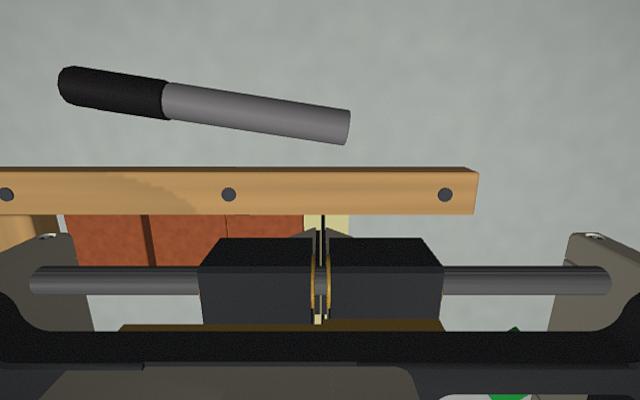

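Call:
{"name": "step_arm", "arguments": {"increments": "0 0 0 0 -2 0 -1;0 0 0 0 -4 0 -1;0 0 0 0 -6 0 -1;0 0 0 0 -7 0 -1;0 0 0 0 -7 0 -1"}}

```text
time: 11.52
tool_pos: [591.0, 98.2, 26.2]
tcp_rot: [-3.141, -0.0, -0.045]
contact_force: [-0.7, -0.8, 1.5]
grip_width: 0.2
```

```bash
python3 - <<'E'
from h import *
o=get_obs();c=capture("wrist");cv2.imwrite("pics/w4.png",c["frame"][:,:,::-1]);print(o["time"],o["tool_pos"],toB([o["tool_pos"][:2]]),o["contact_force"])
E
```

```text
11.525 [590.96452196  98.21728138  26.24128277] [[ -21.6758637  -137.01324385]] [-0.74689482 -0.7524442   1.52306581]
```

View pics/w4.png

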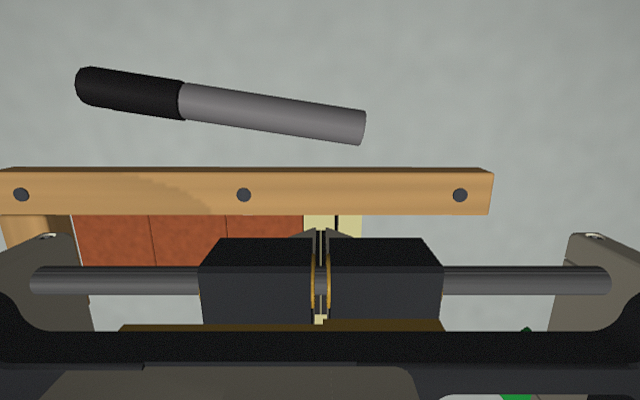

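Call:
{"name": "step_arm", "arguments": {"increments": "0 0 0 0 -2 0 -1;0 0 0 0 -4 0 -1;0 0 0 0 -5 0 -1;0 0 0 0 -6 0 -1;0 0 0 0 -6 0 -1"}}

```text
time: 12.2
tool_pos: [591.2, 104.1, 26.2]
tcp_rot: [-3.142, -0.0, -0.045]
contact_force: [0.1, -0.9, 1.1]
grip_width: 0.4
```

Call:
{"name": "step_arm", "arguments": {"increments": "0 0 0 0 -1 0 -1;0 0 0 0 -2 0 -1;0 0 0 0 -3 0 -1;0 0 0 0 -3 0 -1"}}

```text
time: 12.7
tool_pos: [591.3, 106.5, 26.2]
tcp_rot: [3.141, -0.0, -0.045]
contact_force: [0.1, -3.8, 1.6]
grip_width: 0.5
```

```bash
python3 - <<'E'
from h import *
o=get_obs();c=capture("wrist");cv2.imwrite("pics/w5.png",c["frame"][:,:,::-1]);print(o["time"],o["tool_pos"],toB([o["tool_pos"][:2]]),o["contact_force"])
E
```

```text
12.7 [591.27234159 106.48960532  26.21184567] [[ -21.76548855 -128.73567997]] [ 0.11706756 -3.77193852  1.59149161]
```

View pics/w5.png

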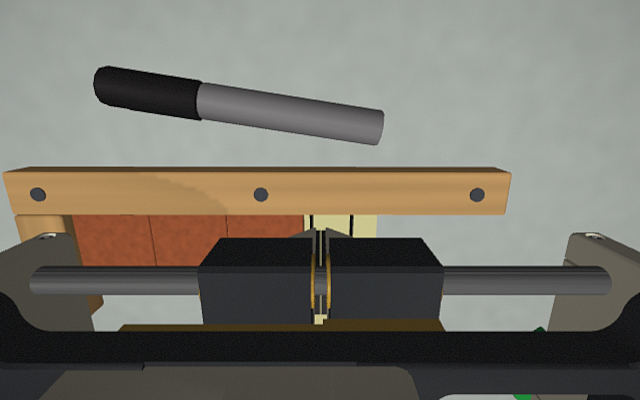

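Call:
{"name": "step_arm", "arguments": {"increments": "0 0 0 0 -1 0 -1;0 0 0 0 -2 0 -1;0 0 0 0 -2 0 -1;0 0 0 0 8 0 -1;0 0 0 0 12 -50 -1;0 0 0 -60 0 -110 -1;0 0 0 -100 -30 -160 -1;0 0 0 -100 -30 -160 -1;0 0 0 -100 -30 -160 -1"}}

```text
time: 13.88
tool_pos: [492.6, 142.7, 188.0]
tcp_rot: [-3.14, -0.004, -0.043]
contact_force: [1.2, -0.4, -0.3]
grip_width: 0.5
```

```bash
python3 - <<'E'
from h import *
o=get_obs();c=capture("wrist");cv2.imwrite("pics/w6.png",c["frame"][:,:,::-1]);print(o["time"],o["tool_pos"],o["tcp_rot"],toB([o["tool_pos"][:2]]),o["contact_force"])
tiles(c,o,box=(150,40,480,200))
E
```

```text
13.875 [492.58070267 142.68090969 188.04290281] [-3.14005371 -0.00377872 -0.04342053] [[-122.0806205   -97.32351027]] [ 1.23996559 -0.41747033 -0.27872512]
tile B [-19.9 -59.6] W [596.5 175.5] size [118.8  39.6] angB 0.2 px [281.  74.]
```

View pics/w6.png

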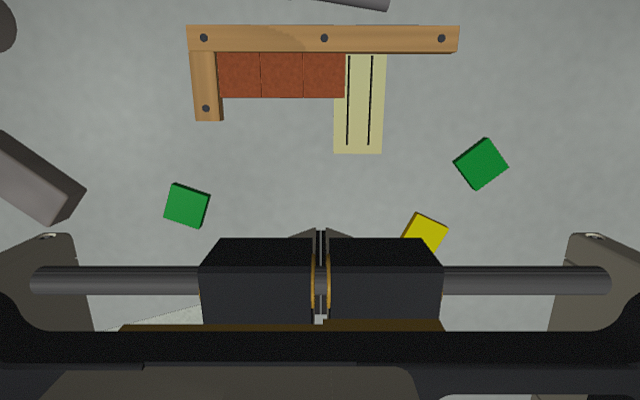

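```bash
python3 - <<'E'
from h import *
print(rel([465,-283,260],-.109))
E
```

```text
(array([-0.001, -0.002,  0.065]), array([ -8.9, 425.7, -73.7]))
```

Call:
{"name": "step_arm", "arguments": {"increments": "0 0 0 -9 50 -74 0.4;0 0 0 -9 110 -74 0.4;0 0 0 -9 170 -74 0.4;0 0 0 -9 230 -74 0.4;0 0 0 -9 290 -74 0.4;0 0 0.03 -9 350 -74 0.4;0 0 0.065 -9 400 -74 0.4;0 0 0.065 -9 426 -74 0.4;0 0 0.065 -9 426 -74 0.4;0 0 0.065 -9 426 -74 0.4"}}

```text
time: 15.18
tool_pos: [464.4, -283.2, 259.0]
tcp_rot: [-3.14, 0.002, -0.11]
contact_force: [-0.4, 0.2, -0.5]
grip_width: 64.2
```

```bash
python3 - <<'E'
from h import *
o=get_obs();c=capture("wrist");cv2.imwrite("pics/w7.png",c["frame"][:,:,::-1]);print(o["time"],o["tool_pos"],o["tcp_rot"],o["grip_width"])
E
```

```text
15.175 [ 464.35697348 -283.23539765  259.03050804] [-3.13997906e+00  1.55158047e-03 -1.10369819e-01] 64.16852902518848
```

View pics/w7.png

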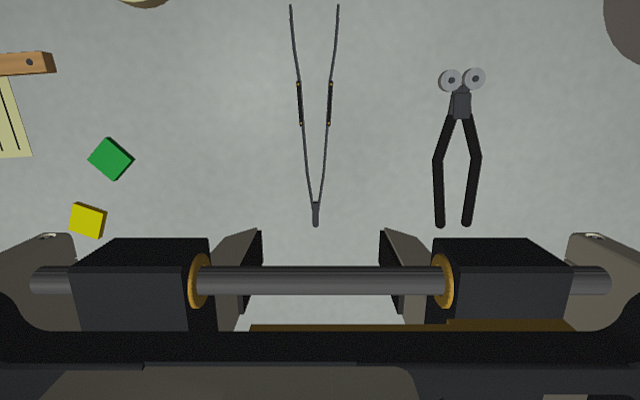

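```bash
python3 - <<'E'
from h import *
o=get_obs();c=capture("wrist");crop(c["frame"],270,0,360,235,2.5,"pics/w7c.png");crop(c["frame"],275,60,355,140,7,"pics/w7d.png")
E
```

```text
(no output)
```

View pics/w7c.png

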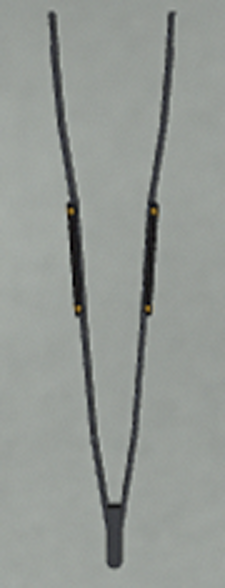

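View pics/w7d.png

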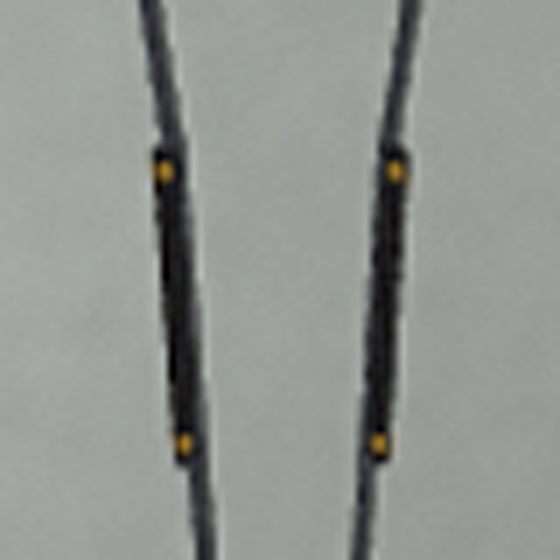

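```bash
python3 - <<'E'
from h import *
o=get_obs();c=capture("wrist")
p=lambda x,y:(275+x/7-.43,60+y/7-.43); q=lambda x,y:(270+x/2.5-.3,y/2.5-.3)
g=cast(c,[p(165,171),p(185,443),p(397,171),p(380,443)],12,o);t=cast(c,[q(52,14),q(172,14)],9.5,o);h=cast(c,[q(114,566)],9,o)[0]
print(g.round(1),t.round(1),h.round(1))
yaws=[np.arctan2(*(d[::-1])) for d in (t.mean(0)-h,(g[0]+g[2]-g[1]-g[3]),t.mean(0)-g.mean(0))];print("yaw",yaws)
s=g.mean(0);print("grip mid",s,"len tip",np.linalg.norm(t.mean(0)-s),"heel",np.linalg.norm(h-s))
print(rel([*s,26],np.mean(yaws)))
E
```

```text
[[ 564.6 -267.8]
 [ 520.7 -265.5]
 [ 560.4 -305.9]
 [ 517.1 -298.6]] [[ 646.2 -269.8]
 [ 640.4 -321.9]] [ 386.4 -267.3]
yaw [np.float64(-0.11075822641295913), np.float64(-0.10878635688253412), np.float64(-0.11070679566197127)]
grip mid [ 540.68451204 -284.4544042 ] len tip 103.23457072815884 heel 155.27860348978405
(array([-0.   ,  0.   ,  0.001]), array([ 75.8,  -6.4, 234.1]))
```

Call:
{"name": "step_arm", "arguments": {"increments": "0 0 0 40 -3 60 0.4;0 0 0 76 -6.5 120 0.4;0 0 0 76 -6.5 180 0.4;0 0 0 76 -6.5 215 0.4;0 0 0 76 -6.5 230 0.4;0 0 0 76 -6.5 235 0.4;0 0 0 76 -6.5 235 0.4;0 0 0 76 -6.5 235 0.4"}}

```text
time: 16.32
tool_pos: [541.6, -286.3, 27.3]
tcp_rot: [3.14, -0.003, -0.11]
contact_force: [0.7, -0.1, -1.0]
grip_width: 64.6
```

```bash
python3 - <<'E'
from h import *
o=get_obs();c=capture("wrist");cv2.imwrite("pics/w8.png",c["frame"][:,:,::-1]);print(o["time"],o["tool_pos"],o["tcp_rot"],o["grip_width"],o["contact_force"])
E
```

```text
16.325 [ 541.60636093 -286.28340579   27.26496464] [ 3.13981416e+00 -3.11186359e-03 -1.10240667e-01] 64.60848370498165 [ 0.67527481 -0.1255823  -1.04996483]
```

View pics/w8.png

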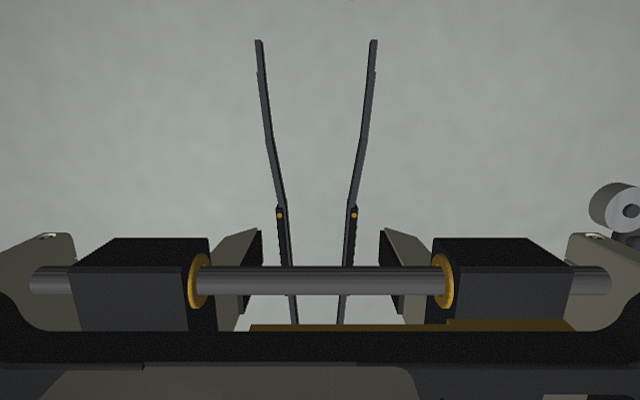

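Call:
{"name": "step_arm", "arguments": {"increments": "0 0 0 0 -1.5 3 0.4;0 0 0 0 -1.5 3 0.1;0 0 0 0 -1.5 3 -0.1;0 0 0 0 -1.5 3 -0.3;0 0 0 0 -1.5 3 -0.4;0 0 0 0 -1.5 3 -0.478;0 0 0 0 -1.5 3 -0.478;0 0 0 0 -1.5 3 -0.478;0 0 0 0 -1.5 3 -0.478"}}

```text
time: 17.5
tool_pos: [540.9, -284.2, 22.3]
tcp_rot: [3.141, -0.0, -0.11]
contact_force: [0.1, 0.7, 2.9]
grip_width: 24.1
```

```bash
python3 - <<'E'
from h import *
o=get_obs();c=capture("wrist");cv2.imwrite("pics/w9.png",c["frame"][:,:,::-1]);print(o["time"],o["tool_pos"],o["tcp_rot"],o["grip_width"],o["contact_force"])
E
```

```text
17.5 [ 540.93738001 -284.18573721   22.33083012] [ 3.14137816e+00 -2.57982518e-04 -1.10165154e-01] 24.071169558411302 [0.08538987 0.71503341 2.91653123]
```

View pics/w9.png

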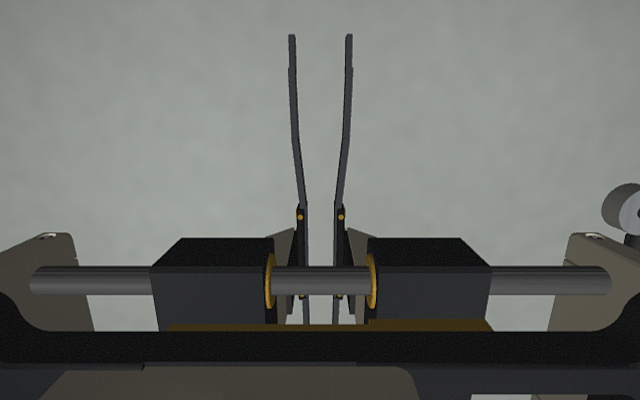

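Call:
{"name": "step_arm", "arguments": {"increments": "0 0 0 0 0 -3 -0.478;0 0 0 0 0 -8 -0.478;0 0 0 0 0 -18 -0.478;0 0 0 0 0 -32 -0.478;0 0 0 0 0 -48 -0.478;0 0 0 0 0 -60 -0.478;0 0 0 0 0 -60 -0.478;0 0 0 0 0 -60 -0.478"}}

```text
time: 18.55
tool_pos: [540.6, -283.9, 81.9]
tcp_rot: [-3.141, 0.001, -0.11]
contact_force: [-1.1, -0.4, -1.3]
grip_width: 23.7
```

```bash
python3 - <<'E'
from h import *
o=get_obs();c=capture("wrist");cv2.imwrite("pics/w10.png",c["frame"][:,:,::-1]);print(o["time"],o["tool_pos"],o["tcp_rot"],o["grip_width"],o["contact_force"])
crop(c["frame"],280,20,360,70,9,"pics/w10c.png");crop(capture("side")["frame"],270,60,470,220,4,"pics/s10.png")
E
```

```text
18.55 [ 540.58356933 -283.94647955   81.94866053] [-3.14135575e+00  5.55070749e-04 -1.10228242e-01] 23.69809746964637 [-1.07487216 -0.39032075 -1.31210529]
```

View pics/w10.png

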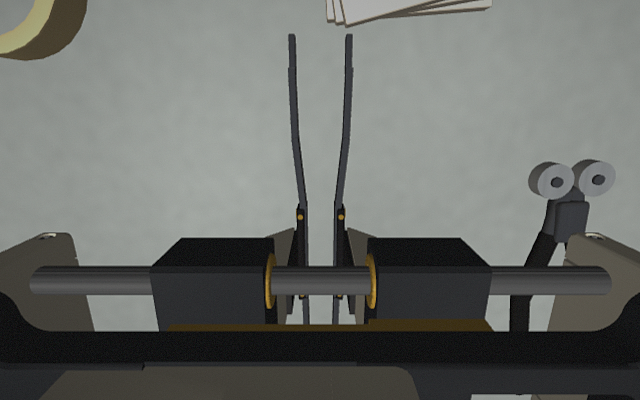

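View pics/w10c.png

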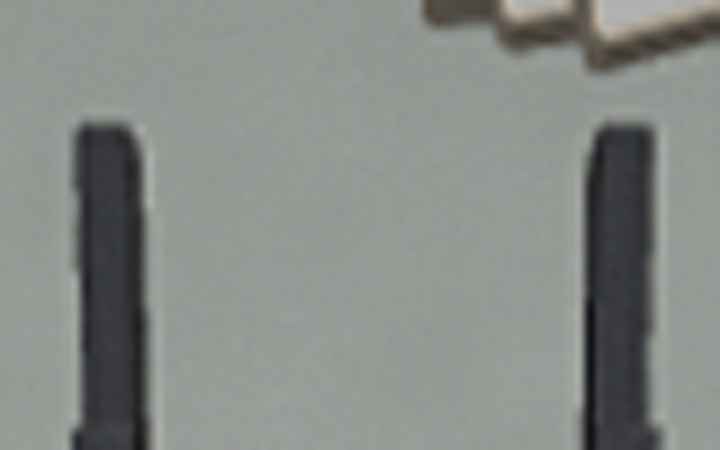

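View pics/s10.png

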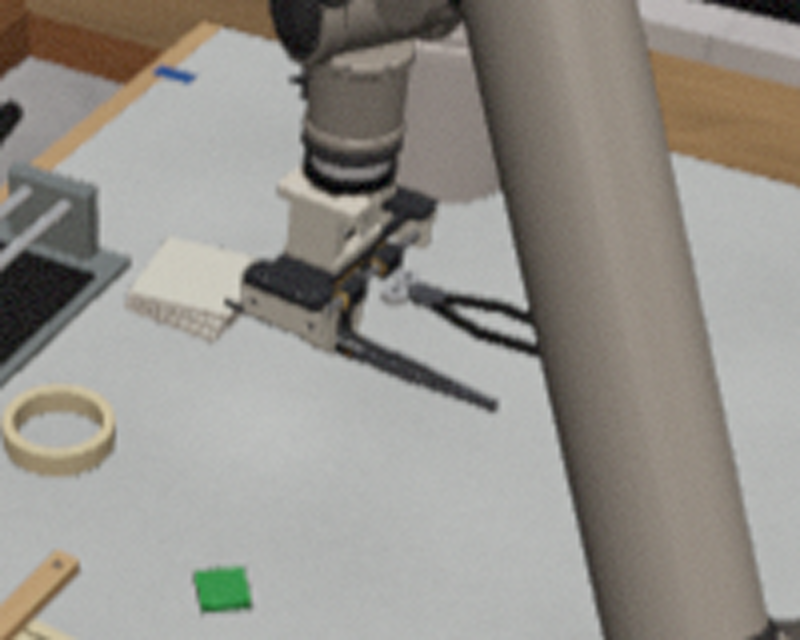

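```bash
python3 - <<'E'
from h import *
o=get_obs();c=capture("wrist")
p=lambda x,y:(280+x/9-.44,20+y/9-.44)
zu=o["tool_pos"][2]-22.33
e=cast(c,[p(141,140),p(592,140),p(75,140),p(656,140)],zu+9.5,o);e2=cast(c,[p(148,160),p(586,160)],zu+2.5,o)
print("gap top",np.linalg.norm(e[1]-e[0]),"outer",np.linalg.norm(e[3]-e[2]),"gap bottom",np.linalg.norm(e2[1]-e2[0]))
m=e[:2].mean(0);d=m-o["tool_pos"][:2];R0=R.from_euler('xyz',o["tcp_rot"]);print("mouth rel tool",R0.inv().apply([*d,0]).round(1))
ctip=cast(c,[p(110,125),p(623,125)],zu+9.5,o).mean(0);print(R0.inv().apply([*(ctip-o["tool_pos"][:2]),0]).round(1))
_,yw=bat();print("batten yaw",yw)
# target: mouth at B(-20,-135), mouth z 28 -> tool z 22.33+22
tx,ty=toW([-20-105,-135])[0];print(tx,ty,rel([tx,ty,120],yw), rel([tx,ty,44.5],yw))
E
```

```text
gap top 21.496933025560576 outer 27.69339282544446 gap bottom 21.90488862326548
mouth rel tool [ 1.031e+02  1.000e-01 -1.000e-01]
[ 1.038e+02  1.000e-01 -1.000e-01]
batten yaw -0.04802063989216099
487.85613466834644 105.18798885345515 (array([-0.001,  0.001, -0.062]), array([ -95.2, -380.9,  -38.1])) (array([-0.001,  0.001, -0.062]), array([ -95.1, -380.9,   37.4]))
```

Call:
{"name": "step_arm", "arguments": {"increments": "0 0 -0.005 -5 -20 -8 -0.478;0 0 -0.01 -12 -50 -12 -0.478;0 0 -0.015 -22 -90 -15 -0.478;0 0 -0.02 -33 -132 -15 -0.478;0 0 -0.028 -44 -174 -15 -0.478;0 0 -0.034 -54 -216 -15 -0.478;0 0 -0.04 -65 -258 -15 -0.478;0 0 -0.047 -75 -300 -15 -0.478;0 0 -0.055 -84 -335 -15 -0.478;0 0 -0.06 -90 -360 -15 -0.478;0 0 -0.062 -94 -375 -15 -0.478;0 0 -0.062 -95 -381 -15 -0.478;0 0 -0.062 -95 -381 -15 -0.478;0 0 -0.062 -95 -381 -15 -0.478"}}

```text
time: 20.45
tool_pos: [488.5, 104.3, 97.2]
tcp_rot: [3.141, -0.0, -0.049]
contact_force: [-0.3, -0.3, -1.0]
grip_width: 23.8
```

```bash
python3 - <<'E'
from h import *
o=get_obs();c=capture("wrist");cv2.imwrite("pics/w11.png",c["frame"][:,:,::-1]);print(o["time"],o["tool_pos"],o["tcp_rot"],o["grip_width"],toB([o["tool_pos"][:2]]))
tx,ty=toW([-20-105,-135])[0];print(rel([tx,ty,46],bat()[1]))
E
```

```text
20.45 [488.49562675 104.31587292  97.18995911] [ 3.14135705e+00 -5.81206364e-05 -4.91728369e-02] 23.81802131324378 [[-124.31938163 -135.84041356]]
(array([ 0.   ,  0.   , -0.001]), array([-0.7, -0.9, 51.2]))
```

View pics/w11.png

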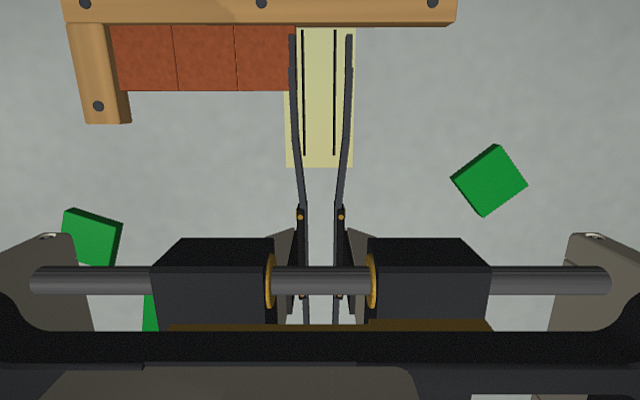

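Call:
{"name": "step_arm", "arguments": {"increments": "0 0 0 -0.5 -1 12 -0.478;0 0 0 -0.5 -1 26 -0.478;0 0 0 -0.5 -1 38 -0.478;0 0 0 -0.5 -1 46 -0.478;0 0 0 -0.5 -1 50 -0.478;0 0 0 -0.5 -1 51 -0.478;0 0 0 -0.5 -1 51 -0.478;0 0 0 -0.5 -1 51 -0.478;0 0 0 -0.5 -1 51 -0.478;0 0 0 -0.5 -1 51 -0.478;0 0 0 -0.5 -1 51 -0.478"}}

```text
time: 21.88
tool_pos: [487.9, 106.0, 46.2]
tcp_rot: [3.142, -0.0, -0.048]
contact_force: [-0.3, -0.5, -0.9]
grip_width: 23.8
```

```bash
python3 - <<'E'
from h import *
o=get_obs();c=capture("wrist");cv2.imwrite("pics/w12.png",c["frame"][:,:,::-1]);print(o["time"],o["tool_pos"],o["tcp_rot"],o["grip_width"],toB([o["tool_pos"][:2]]),o["contact_force"],np.abs(o["dq"]).max())
crop(c["frame"],240,0,400,120,5,"pics/w12c.png");s=capture("side");crop(s["frame"],220,170,360,290,5,"pics/s12.png")
tiles(c,o,box=(100,0,320,110))
E
```

```text
21.875 [487.89336878 106.02310873  46.24337314] [ 3.14152015e+00 -1.07660724e-04 -4.82273624e-02] 23.79079123009169 [[-125.00289639 -134.1640555 ]] [-0.25980458 -0.49212248 -0.87488505] 0.002353816015166145
tile B [-21.  -70.1] W [594.9 165.1] size [99.5 38.4] angB 89.9 px [195.  42.]
```

View pics/w12.png

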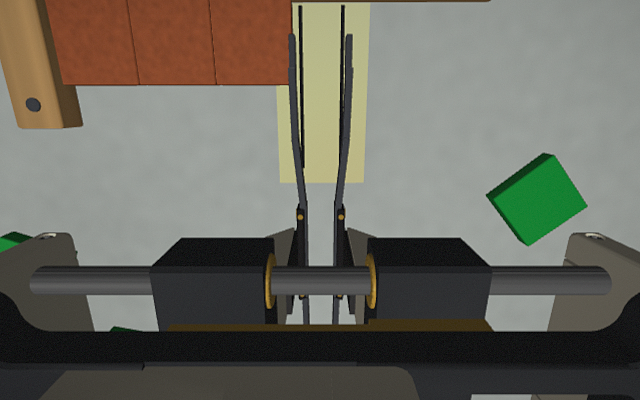

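View pics/w12c.png

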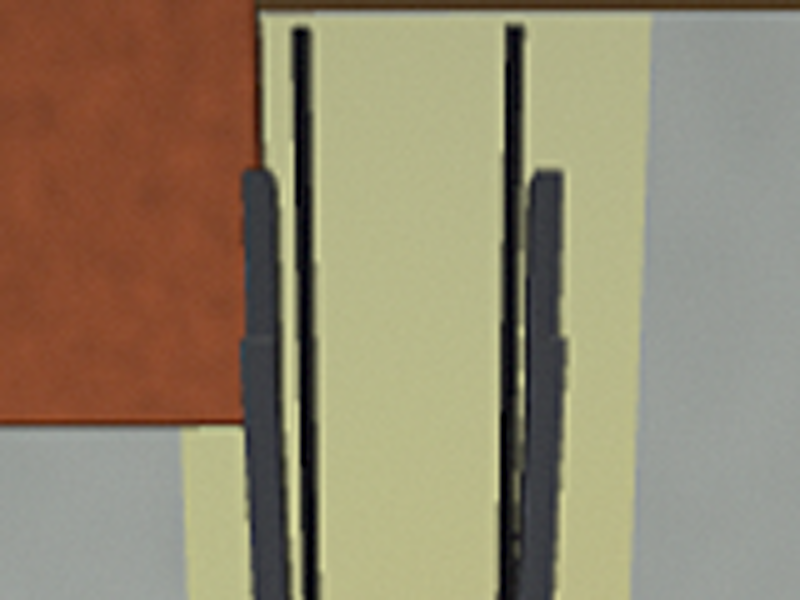

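View pics/s12.png

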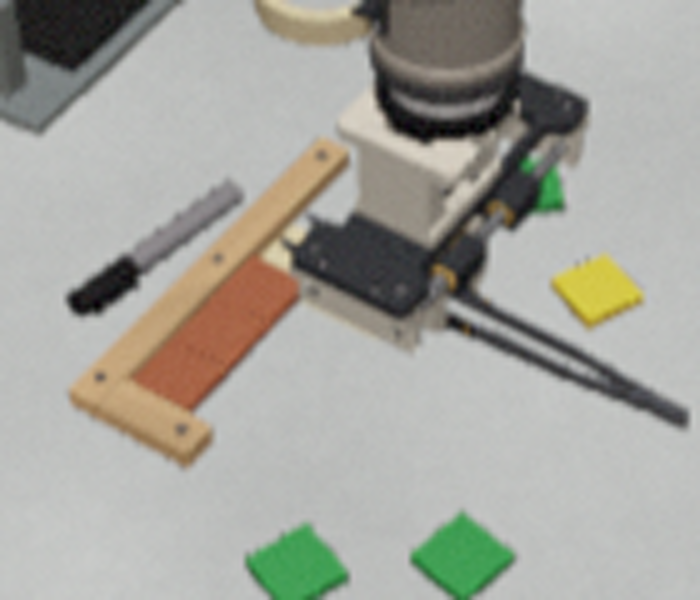

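```bash
python3 - <<'E'
from h import *
o=get_obs();c=capture("wrist")
p=lambda x,y:(240+x/5-.4,y/5-.4)
zu=o["tool_pos"][2]-22.33
e=cast(c,[p(277,190),p(531,190)],zu+9.5,o);l=cast(c,[p(305,190),p(511,190)],0,o)
print("tips B",toB(e).round(1),"gap",np.linalg.norm(e[1]-e[0]),"lines B",toB(l).round(1),"mouth z",zu+6)
print(close_job())
E
```

```text
tips B [[ -22.8 -123.4]
 [ -22.9 -145.2]] gap 21.85291624867832 lines B [[ -16.5 -123.9]
 [ -16.5 -145.6]] mouth z 29.848495719532515
the job is handed in; nothing more can be done
None
```

The three terracotta tiles are in a tight, straight row in the corner. The tweezers are held level and squeezed over the closing piece's place. I handed the job in at about 22 s of the 64 s allowed.

- **Tiles:** I pushed each one up to the long batten, then closed the row onto the end batten. Measured in the battens' frame, the row is 118.8 x 39.6 mm, centred at (-19.9, -59.6) mm and square to about 0.2°. In the final wrist picture it looked unchanged. The fitted outline there covered only part of the row, because the picture edge and my measuring window cut it off, so that reading is not a full check.
- **Tweezers:**
  - **Gap:** about 21.9 mm between the tips, with the jaws steady at 23.8 mm.
  - **Position:** tip inner faces at y -123.4 and -145.2 mm. The pen lines measured -123.9 and -145.6 mm, so each tip is within about 0.5 mm of its line.
  - **Height:** middle of the mouth about 30 mm above the bench. This is worked out from the lift, not measured directly. That leaves the tips clear of the tiles and battens.
- **Other things:** I saw no contact with anything else on the bench in the pictures, and no unexpected forces. I did not measure the bystanders' positions again.

No check failed or disagreed beyond about 1 mm. The job system gives no verdict, so I don't have its result.

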